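# Free the stuck blue stopper of an amber reagent bottle

### The job

The blue stopper has stuck in its ground taper in one of the two amber bottles. Twist it loose while it is still seated, then pull it straight out and stand it upright, tapered end down, on the floor of the steel drying tray. Leave the bottle with the green stopper alone.

Things in the scene. Friction and masses are not known exactly. Their poses are not given: they have to be found in the camera images.
- stopper_tab (a point): Blue stopper, 79 mm tall, loose, 70 g: plug 32 mm long (37 mm wide at the foot, 43 at its top), flange 50 x 5 mm that rests on the bottle's rim, upright tab 40 x 14 x 42 mm to grip. Point: on the axis, in the tab, 63 mm above the foot, 26 above the flange, 16 below the tab's top. z up, x along the tab's 40 mm, y across its 14 mm. Must turn 40 degrees or more, either way (0.3 N m), to come free
- bottle_mouth (a point): Centre of the rim of the amber bottle with the blue stopper, 125 mm above the bench; z up, x along the blue tab as at the start. Neck 54 mm wide, bottle 76; its 100 mm square holder is fixed to the bench. The taper bites: a straight pull fails. Turn the stopper 50 to 70 degrees while seated (it stays as turned), then lift it straight for 35 mm, still turned; it is then free
- tray_in (a point): Centre of the inner floor of the open steel drying tray, fixed to the bench: 160 mm along its x, 130 along its y, walls 5 mm thick and 18 mm high, floor 5 mm above the bench; z up. The tray and the two bottles stand in any order from left to right, centres at least 160 mm apart
- green_tab (a point): Bystander: point in the tab of the green stopper, in the second amber bottle, of the same sizes and also fixed; not to be pushed or pulled. On the bottle's axis, 156 mm above the bench, 16 mm below the tab's top; z up, x along the tab. Beyond the bottles, over 0.72 m ahead of the robot, are a low vial rack and a capped jar, under 80 mm tall
Mind the look-alikes: they are no part of the job. Of the things that look like the part that bears stopper_tab, the middle-sized one is meant.

How it is judged:
By the outcome, as a careful person would: the job done as asked, in the order asked, and still so for the second after the job is handed in, with the robot touching nothing.
It also fails if it takes over 48 s, if anything falls off the work surface, if the arm or the gripper's body presses on something with over 40 N, if the wrist force passes 120 N, or if a joint passes its speed limit or range.

### The arm

A 7-joint arm with a two-finger parallel gripper is mounted at the origin on the work surface. World frame = base frame: x ahead of the robot, y to its left, z up, the work surface at z = 0. Lengths are in m, angles in rad, forces in N, time in s.
With the tool pointing down it reaches from about 0.4 to 0.875 m from the base axis. Payload 19.3 kg.
Tool frame: the origin (TCP) lies at the very end of the fingers, on their centre line; the grasp point (between the pads) lies 19 mm behind it; z points along the fingers, y is the direction in which the jaws open and shut (so a half turn about z gives the same grasp; the last joint's range is limited). The gripper opens to 85 mm and grips with 20 to 120 N. Pads are 22 mm wide; open, the fingers measure 114 mm over their backs; the gripper's body (76 mm by 85 mm) begins 54 mm behind the grasp point. The pads swing forward as they close: fully open they stand 13 mm farther back than shut.
Start: joints at [1.056, 0.521, -0.036, 1.599, 0.021, 1.021, -0.113], TCP at [0.269, -0.564, 0.231] pointing down, gripper open.
Joint ranges: [-2.91, 2.91], [-0.3, 2.13], [-1.5, 1.42], [0.17, 2.43], [-1.26, 4.41], [0.16, 1.93], [-2.52, 2.52]. Speed limits (rad/s): [1.89, 1.89, 2.39, 2.39, 3.01, 3.01, 3.01].

### API

Orientations are given as [roll, pitch, yaw] about the fixed x, y, z axes, in that order (R = Rz(yaw) Ry(pitch) Rx(roll)).
In Python, from workcell import bot gives the robot as it stands.
- The arm moves only by the tool carry_out, never from a script. Its argument "targets" is a list of rows, each a list of 7 numbers: the shift along the tool's x, y, z in mm, then the turn, a rotation vector about the tool's x, y, z in units of 6 degrees (1.0 is 6 degrees), then the closure in counts, from 0 (fully open) to 255 (shut). A call has 1 to 5 rows; each row shifts and turns the commanded pose from where the row before left it, along the tool's axes as they then stand; what a row does not reach is not made up. A row lasts 1/12 s, in which the tool goes at most 41.7 mm and 7.16 degrees, less where a joint would pass 70% of its speed; a pose out of reach is approached as far as the arm can. A call is refused whole if a number of a shift passes 41.7 or a number of a turn 1, either way. A call with a gripper value outside its range is refused whole. The fingers move at their own pace and stop on an object; "force" is the grip in N (left out, the last holds). Time passes only in rows, so rows that do not move let the fingers close. It gives the time, the measured TCP pose, the force and the opening at its end, in the units of the state.
- bot.observe(): the state, without advancing time (a new reading comes with each control period).
- bot.grab_frame(name): name is "scene" or "top" or "wrist"; returns a dict with "color" (420x560x3 uint8, red, green, blue), "z_map" (420x560 float32, m along the optical axis (not along the pixel's ray), 0 where there is no reading), "K" (3x3 intrinsics, pixels), "cam_to_world" (4x4, takes a point from camera to world coordinates); the wrist camera has in their place "T_tool_cam" (4x4, takes a point from camera to tool coordinates, whose origin is the TCP and whose axes are the flange's). Camera axes: x right, y down, z forward; pixel columns grow to the right and rows downward; lengths in m; the calibration is good to about 2 mm. The wrist camera is an equidistant fisheye: a pixel r from the principal point sees the ray r / f radians off the axis. A picture is of the moment at which its call begins: read the wrist's pose just before it.
- bot.job_done(): hands the job in, once; it reports no verdict.
The state is a dict: "clock": time; "qpos": joint angles; "qd": joint speeds; "joint_efforts": joint torques, N m; "position": TCP position; "tool_rot": TCP orientation; "force": force on the tool from outside, world axes, zero at the start; "moment": the same for the moment, N m; "grip_width": finger opening in m.
Only numpy, scipy, OpenCV 4.12 (cv2) and the standard library are available. Lean on these libraries where they do the work, as an engineer would, in place of code of your own. Each camera call takes 0.05 s, during which the arm holds its last target. There are 200 camera calls.

## Working session

There is one attempt and no reset: what is moved stays moved. The work goes in short steps, Python scripts to look and compute and a tool call to move; the robot and the scene stay as the last step left them, time stands still between calls to the robot, and variables do not carry over. Pictures are saved under pics/ and viewed, about 8 in all and at most 12, crops included, and the job is handed in when it is done.

Besides the shell and the picture viewer there is one more tool, called after "Request:" as name([rows], argument=value, ...), one row to a line, values as JSON. carry_out: Moves the arm, as the interface text tells. Its arguments: {"type":"object","properties":{"targets":{"type":"array","items":{"type":"array","items":{"type":"number"}}},"force":{"type":"number"}},"required":["targets"]}

```bash
ls; mkdir -p pics
python3 - <<'E'
from workcell import bot
import cv2,pickle
s=bot.observe();print(s)
d={}
for n in("scene","top"):
    f=bot.grab_frame(n);d[n]=f
    print(n,f["K"].tolist(),f["cam_to_world"].round(3).tolist())
pickle.dump(d,open("f0.pkl","wb"))
import numpy as np
cv2.imwrite("pics/a.png",d["scene"]["color"][:,:,::-1]);cv2.imwrite("pics/b.png",d["top"]["color"][:,:,::-1])
E
```

```text
pics
{'clock': 0.0, 'qpos': array([ 1.05578738,  0.52198098, -0.0363526 ,  1.59999543,  0.02121848,
        1.02107443, -0.11279415]), 'qd': array([-0.00120363,  0.00056353, -0.00028556,  0.00189927,  0.00046783,
        0.00123358, -0.00129587]), 'joint_efforts': array([ 4.75848447e-04, -9.27117562e+01,  1.97926484e+00, -3.69944894e+01,
        1.76671013e-02,  8.23904149e-03,  2.73995551e-05]), 'position': array([ 0.26876612, -0.56390305,  0.23075054]), 'tool_rot': array([-3.14052300e+00,  7.86465264e-05,  4.44836151e-01]), 'force': array([-6.01148118e-04,  9.10765394e-01,  4.59024103e-01]), 'moment': array([ 0.00236291, -0.06232498, -0.05532369]), 'grip_width': 0.08499997134292815}
scene [[545.0958155936926, 0.0, 283.4604896871454], [0.0, 545.0958155936926, 216.1885168425385], [0.0, 0.0, 1.0]] [[-0.357, 0.805, -0.474, 1.008], [0.934, 0.315, -0.168, 0.118], [0.014, -0.503, -0.864, 1.048], [0.0, 0.0, 0.0, 1.0]]
top [[460.21172925568493, 0.0, 284.87690480019097], [0.0, 460.21172925568493, 207.85202935433895], [0.0, 0.0, 1.0]] [[-0.009, -0.984, 0.177, 0.364], [-1.0, 0.009, -0.0, -0.055], [-0.001, -0.177, -0.984, 0.96], [0.0, 0.0, 0.0, 1.0]]
```

View pics/a.png

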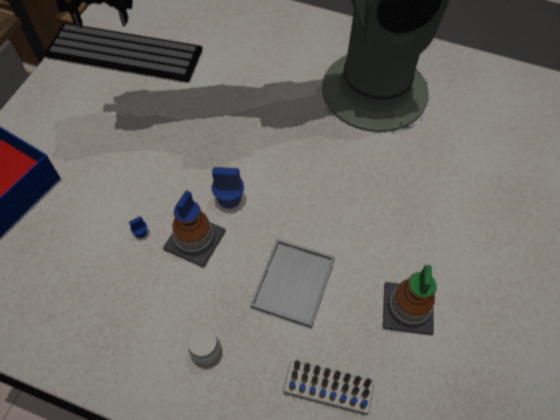

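View pics/b.png

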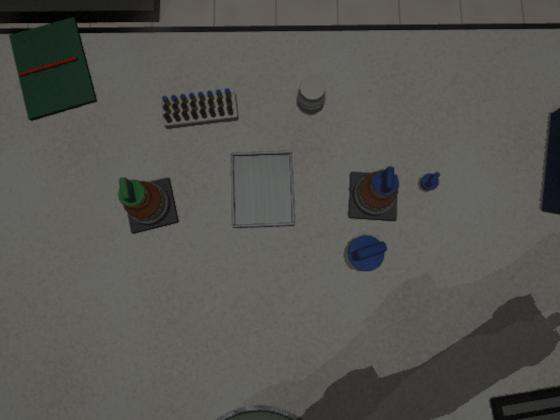

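The scene view shows the blue-stoppered bottle at about (190,215), the tray at (295,282), the green bottle at (412,295), and decoy stoppers at (228,185, large) and (139,227, small). In the top view these are at (384,180), (262,190), (133,192), (366,253) and (430,181). Next I'll measure from depth.

```bash
cat > h.py <<'E'
import numpy as np,cv2
def cloud(f):
    z=f["z_map"];v,u=np.mgrid[:z.shape[0],:z.shape[1]];K=f["K"]
    P=np.stack([(u-K[0,2])/K[0,0]*z,(v-K[1,2])/K[1,1]*z,z],-1)
    T=f["cam_to_world"];W=P@T[:3,:3].T+T[:3,3];W[z==0]=np.nan;return W
def rect(p):
    (c,s,a)=cv2.minAreaRect(p[:,:2].astype(np.float32)*1000);return np.round(c,1),np.round(s,1),round(a,1)
E
python3 - <<'E'
import pickle;from h import *
d=pickle.load(open("f0.pkl","rb"))
B={"scene":{"blue":(160,185,230,255),"green":(395,255,450,310),"big":(205,160,250,212)},"top":{"blue":(365,160,402,200),"green":(110,170,150,215),"big":(340,230,392,275)}}
for n in d:
    W=cloud(d[n]);c=d[n]["color"].astype(int)
    print(n,"bench z",np.nanmedian(W[300:,:,2]) if n=="top" else np.nanmedian(W[200:260,100:130,2]))
    for k,(u0,v0,u1,v1) in B[n].items():
        m=np.zeros(c.shape[:2],bool);m[v0:v1,u0:u1]=1
        m&=(c[...,1]>c[...,0]*1.6)&(c[...,1]>c[...,2]*1.3) if k=="green" else (c[...,2]>c[...,0]*1.6)&(c[...,2]>c[...,1]*1.2)
        p=W[m];p=p[~np.isnan(p[:,2])]
        print(k,len(p),"zpct",np.percentile(p[:,2],[2,25,50,75,98]).round(3))
        zt=np.percentile(p[:,2],97)
        q=p[(p[:,2]>zt-.006)];print("  toptab",rect(q),q.mean(0).round(4),len(q))
        q=p[(p[:,2]>zt-.035)];print("  tab",rect(q),len(q))
        q=p[(p[:,2]<zt-.038)];print("  flange",rect(q),np.median(q[:,2]).round(4)) if len(q)>5 else 0
W=cloud(d["top"])
for n,bx in (("top",(225,145,300,232)),("scene",(245,235,340,330))):
    W=cloud(d[n]);u0,v0,u1,v1=bx;p=W[v0:v1,u0:u1].reshape(-1,3)
    q=p[(p[:,2]>.011)&(p[:,2]<.03)];print("tray walls",n,rect(q),len(q),np.percentile(q[:,2],90))
    c=q[:,:2].mean(0);r=p[np.linalg.norm(p[:,:2]-c,axis=1)<.05];print(" floor z",np.nanmedian(r[:,2]))
# holder of blue bottle
for n,bx in (("top",(340,165,405,228)),("scene",(155,205,232,270))):
    W=cloud(d[n]);u0,v0,u1,v1=bx;p=W[v0:v1,u0:u1].reshape(-1,3)
    q=p[(p[:,2]>.006)&(p[:,2]<.05)];print("holder",n,rect(q),len(q))
E
```

```text
scene bench z 0.0006576341758226523
blue 780 zpct [0.022 0.055 0.13  0.153 0.174]
  toptab (array([ 561.5, -241.1]), array([13.1, 37.4]), 84.5) [ 0.5625 -0.2411  0.1713] 126
  tab (array([ 562.5, -241. ]), array([15.1, 39.6]), 80.7) 261
  flange (array([ 512.4, -231.6]), array([ 52.3, 146.4]), 80.6) 0.0627
green 534 zpct [0.127 0.13  0.133 0.168 0.174]
  toptab (array([548. , 226.6]), array([37.8, 12.6]), 14.8) [0.549  0.2266 0.1714] 140
  tab (array([548.1, 226.2]), array([37.8, 13.5]), 14.8) 247
  flange (array([549.1, 226.1]), array([46.5, 42.2]), 83.8) 0.1298
big 965 zpct [0.018 0.053 0.067 0.102 0.116]
  toptab (array([ 438.9, -214.4]), array([21. , 52.3]), 23.2) [ 0.4396 -0.2144  0.1133] 186
  tab (array([ 438.9, -213.9]), array([22. , 54.7]), 15.7) 388
  flange (array([ 448.9, -210.6]), array([48.4, 66. ]), 26.7) 0.0541
top bench z 0.0005491604068481593
blue 465 zpct [0.128 0.13  0.131 0.17  0.174]
  toptab (array([ 559.5, -240.3]), array([13.3, 36.5]), 87.3) [ 0.5589 -0.24    0.1715] 159
  tab (array([ 559.2, -239.9]), array([14.5, 37.1]), 88.6) 182
  flange (array([ 557.8, -
[... 261 characters left out ...]
225.8]), array([41.6, 47.2]), 34.0) 0.1302
big 981 zpct [0.051 0.053 0.055 0.111 0.116]
  toptab (array([ 437. , -213.1]), array([19.7, 55.5]), 17.7) [ 0.4366 -0.2125  0.1132] 304
  tab (array([ 436.9, -213.1]), array([20. , 55.6]), 17.9) 329
  flange (array([ 434.1, -214.2]), array([72.8, 67.9]), 33.8) 0.0536
tray walls top (array([577.1,  -6.6]), array([160.2, 130.3]), 1.8) 689 0.019793991782078434
 floor z 0.005300811560285668
tray walls scene (array([576.9,  -9.4]), array([162.8, 130.4]), 1.8) 786 0.020331826601133196
 floor z 0.005161002278621707
holder top (array([ 559.6, -246.3]), array([112.9, 100.4]), 84.9) 994
holder scene (array([ 554.5, -242.6]), array([146.1, 163.9]), 27.8) 1123
```

The measured heights match the given sizes: tab top 0.172, flange 0.130, tray floor 0.005. The target stopper is at about (0.560, -0.2405) and the tray at (0.577, -0.008). I'll move over the stopper.

Request:
carry_out([
  [15,-6,0,0,0,0,0],
  [30,-12.5,0,0,0,0,0],
  [33,-13.7,0,0,0,0,0],
  [33,-13.7,0,0,0,0,0],
  [33,-13.7,0,0,0,0,0],
])

```text
clock: 0.52
position: [0.3739, -0.447, 0.2311]
tool_rot: [-3.141, 0.0, 0.444]
force: [0.1, 1.1, -0.1]
grip_width: 0.0856
```

Request:
carry_out([
  [33,-13.7,0,0,0,0,0],
  [33,-13.7,0,0,0,0,0],
  [33,-13.7,0,0,0,0,0],
  [33,-13.7,0,0,0,0,0],
  [33,-13.7,0,0,0,0,0],
])

```text
clock: 0.93
position: [0.4935, -0.3141, 0.2312]
tool_rot: [-3.141, 0.0, 0.445]
force: [0.2, -0.7, -0.1]
grip_width: 0.0854
```

Request:
carry_out([
  [33,-13.7,0,0,0,0.8,0],
  [30,-12.5,0,0,0,1,0],
  [15,-6,0,0,0,1,0],
  [0,0,0,0,0,1,0],
  [0,0,0,0,0,1,0],
])

```text
clock: 1.35
position: [0.554, -0.2558, 0.2307]
tool_rot: [-3.141, 0.001, -0.061]
force: [-0.0, -0.1, -0.7]
grip_width: 0.0855
```

Run:
```python
from workcell import bot
import pickle;from h import *
s=bot.observe();print(s["position"],s["tool_rot"],s["qpos"].round(3))
f=bot.grab_frame("wrist");print(f["K"].round(1).tolist(),f["T_tool_cam"].round(4).tolist())
pickle.dump((s,f),open("w1.pkl","wb"))
cv2.imwrite("pics/c.png",f["color"][:,:,::-1])
# PCA of tab top
d=pickle.load(open("f0.pkl","rb"))
for n,b in (("scene",(160,185,230,225)),("top",(365,160,402,200))):
    W=cloud(d[n])[b[1]:b[3],b[0]:b[2]].reshape(-1,3)
    q=W[(W[:,2]>.166)&(W[:,2]<.177)];m=q.mean(0);e=np.linalg.eigh(np.cov((q-m)[:,:2].T))[1][:,1]
    print(n,len(q),m.round(4),np.degrees(np.arctan(e[1]/e[0])))
```

```text
[ 0.55396825 -0.25577786  0.23073869] [-3.14107173e+00  7.04257823e-04 -6.07772942e-02] [ 0.333  0.499  0.004  1.642 -0.003  1.002 -1.294]
[[325.2, 0.0, 278.5], [0.0, 325.2, 214.0], [0.0, 0.0, 1.0]] [[-0.0009, -0.9627, -0.2706, 0.0673], [1.0, -0.001, 0.0002, -0.0005], [-0.0004, -0.2706, 0.9627, -0.1431], [0.0, 0.0, 0.0, 1.0]]
scene 146 [ 0.5622 -0.2414  0.1711] -5.322028535114303
top 176 [ 0.5595 -0.2398  0.1712] -3.8320078773442954
```

View pics/c.png

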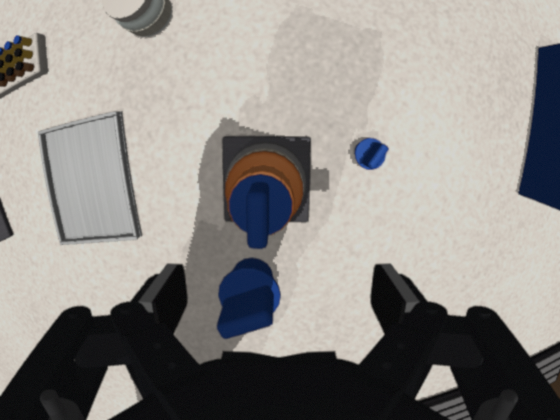

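The wrist view shows the seated blue stopper with its tab at about (258,215), the big decoy at (247,300) nearer the camera, and the tray at left. The tab lies roughly along tool x. I'll refine the stopper position using wrist depth.

```bash
cat >> h.py <<'E'
from scipy.spatial.transform import Rotation as Rn
def wcloud(s,f):
    z=f["z_map"];v,u=np.mgrid[:z.shape[0],:z.shape[1]];K=f["K"]
    x=(u-K[0,2])/K[0,0];y=(v-K[1,2])/K[1,1];th=np.hypot(x,y);k=np.tan(th)/np.maximum(th,1e-9)
    P=np.stack([x*k*z,y*k*z,z],-1);T=f["T_tool_cam"];P=P@T[:3,:3].T+T[:3,3]
    W=P@Rn.from_euler("xyz",s["tool_rot"]).as_matrix().T+s["position"];W[(z==0)|(th>1.4)]=np.nan;return W
E
python3 - <<'E'
import pickle;from h import *
s,f=pickle.load(open("w1.pkl","rb"));W=wcloud(s,f)
p=W[170:260,222:300].reshape(-1,3)
for lo,hi in((.166,.177),(.126,.134)):
    q=p[(p[:,2]>lo)&(p[:,2]<hi)];m=q.mean(0);e=np.linalg.eigh(np.cov((q-m)[:,:2].T))[1][:,1]
    print(len(q),m.round(4),np.degrees(np.arctan(e[1]/e[0])),rect(q))
print("big top",np.nanmax(W[260:340,215:280,2]))
p=W[100:250,30:145].reshape(-1,3);q=p[(p[:,2]>.012)&(p[:,2]<.03)];print("tray",rect(q))
E
```

```text
1191 [ 0.5617 -0.2416  0.1717] -3.8758045085304444 (array([ 560.5, -241.1]), array([14.1, 39.2]), 86.0)
1983 [ 0.5632 -0.2428  0.1304] 77.75420059314719 (array([ 562. , -241.5]), array([51.9, 48.1]), 78.1)
big top 0.11576686185175694
tray (array([577. ,  -8.1]), array([161. , 131.9]), 1.5)
```

Request:
carry_out([
  [6,-15.2,0,0,0,0.08,0],
  [0,0,0,0,0,0,0],
  [0,0,15,0,0,0,0],
  [0,0,15,0,0,0,0],
  [0,0,0,0,0,0,0],
], force=20)

```text
clock: 1.82
position: [0.5587, -0.2422, 0.1988]
tool_rot: [-3.141, 0.004, -0.064]
force: [-0.4, 0.5, -0.9]
grip_width: 0.0859
```

Request:
carry_out([
  [1.9,-1.2,15,0,0,0.05,0],
  [0,0,15,0,0,0,0],
  [0,0,15,0,0,0,0],
  [0,0,12,0,0,0,0],
  [0,0,0,0,0,0,0],
])

```text
clock: 2.23
position: [0.5611, -0.2412, 0.1425]
tool_rot: [-3.141, 0.003, -0.071]
force: [-1.0, 0.3, -0.4]
grip_width: 0.0851
```

Request:
carry_out([
  [0,0,0,0,0,0,60],
  [0,0,0,0,0,0,100],
  [0,0,0,0,0,0,120],
  [0,0,0,0,0,0,140],
  [0,0,0,0,0,0,150],
], force=20)

```text
clock: 2.65
position: [0.5623, -0.2413, 0.1449]
tool_rot: [3.141, -0.001, -0.071]
force: [-0.0, 0.2, 0.4]
grip_width: 0.0351
```

Request:
carry_out([
  [-1.5,0,5.5,0,0,0,150],
  [0,0,0,0,0,0,150],
  [0,0,0,0,0,0,150],
])

```text
clock: 2.9
position: [0.5603, -0.2411, 0.1384]
tool_rot: [-3.141, 0.001, -0.071]
force: [-0.1, -0.5, 0.4]
grip_width: 0.0351
```

Run:
```python
from workcell import bot
from h import *
s=bot.observe();print(s["position"],s["tool_rot"],s["grip_width"])
f=bot.grab_frame("wrist");a=f["color"][:,:,::-1]
g=bot.grab_frame("scene")["color"][:,:,::-1][150:270,130:250]
a=cv2.resize(a[180:420,150:410],None,fx=2,fy=2);g=cv2.resize(g,(280,280))
o=np.zeros((480,800,3),np.uint8);o[:,:520]=a;o[:280,520:]=g
cv2.imwrite("pics/d.png",o)
s=bot.observe();print(s["position"])
```

```text
[ 0.56031678 -0.24105479  0.13844362] [-3.14141852e+00  6.73182458e-04 -7.14752622e-02] 0.03512590014294869
[ 0.56055941 -0.24113856  0.13872298]
```

View pics/d.png

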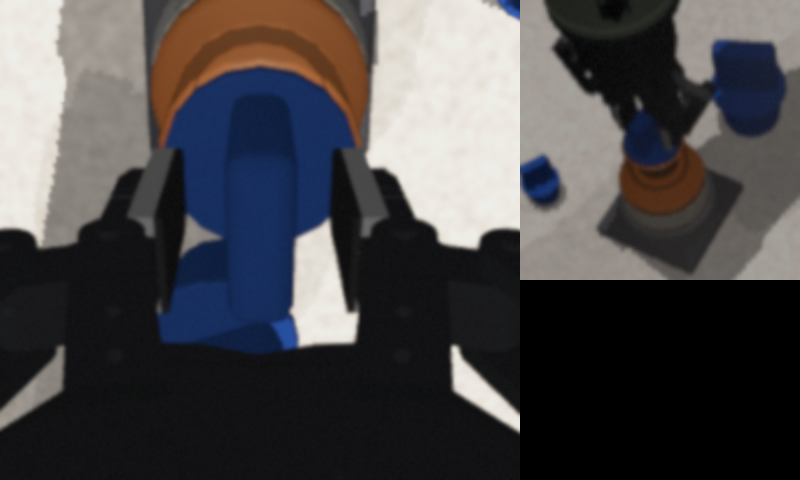

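The wrist crop shows the tab spanning columns 228–296, between pads at about 183 and 333. It is about 0.7 mm off centre towards tool +y, so I'll nudge and close.

Request:
carry_out([
  [0,0.7,0,0,0,0,180],
  [0,0,0,0,0,0,210],
  [0,0,0,0,0,0,230],
  [0,0,0,0,0,0,255],
  [0,0,0,0,0,0,255],
], force=25)

```text
clock: 3.42
position: [0.5606, -0.242, 0.1389]
tool_rot: [3.141, -0.0, -0.072]
force: [0.0, -1.4, 0.4]
grip_width: 0.013
```

Request:
carry_out([
  [0,0,0,0,0,0,255],
  [0,0,0,0,0,0,255],
  [0,0,0,0,0,0,255],
], force=90)

```text
clock: 3.67
position: [0.5607, -0.242, 0.139]
tool_rot: [3.141, -0.0, -0.072]
force: [-2.2, -0.4, 5.3]
grip_width: 0.0125
```

```bash
python3 -c "
from workcell import bot
s=bot.observe();print({k:s[k].round(3) if hasattr(s[k],'round') else s[k] for k in('position','tool_rot','force','moment','qpos','grip_width')})"
```

```text
{'position': array([ 0.561, -0.242,  0.139]), 'tool_rot': array([ 3.141, -0.   , -0.072]), 'force': array([-2.159, -0.399,  5.275]), 'moment': array([-0.158,  0.177,  0.009]), 'qpos': array([ 0.312,  0.606, -0.002,  1.721,  0.002,  0.814, -1.333]), 'grip_width': 0.012519242800641657}
```

Request:
carry_out([
  [0,0,0,0,0,-0.5,255],
  [0,0,0,0,0,-0.7,255],
  [0,0,0,0,0,-0.7,255],
  [0,0,0,0,0,-0.7,255],
  [0,0,0,0,0,-0.7,255],
])

```text
clock: 4.08
position: [0.5607, -0.2419, 0.139]
tool_rot: [3.141, -0.0, 0.277]
force: [-0.1, -1.1, 4.5]
grip_width: 0.0127
```

Request:
carry_out([
  [0,0,0,0,0,-0.7,255],
  [0,0,0,0,0,-0.7,255],
  [0,0,0,0,0,-0.7,255],
  [0,0,0,0,0,-0.7,255],
  [0,0,0,0,0,-0.7,255],
])

```text
clock: 4.5
position: [0.5608, -0.2421, 0.139]
tool_rot: [3.141, -0.0, 0.644]
force: [0.5, -1.9, 2.8]
grip_width: 0.0132
```

Request:
carry_out([
  [0,0,0,0,0,-0.7,255],
  [0,0,0,0,0,-0.7,255],
  [0,0,0,0,0,-0.7,255],
  [0,0,0,0,0,-0.7,255],
  [0,0,0,0,0,-0.6,255],
])

```text
clock: 4.92
position: [0.561, -0.2422, 0.1391]
tool_rot: [3.14, -0.0, 1.0]
force: [1.3, -2.9, 2.5]
grip_width: 0.0129
```

Request:
carry_out([
  [0,0,0,0,0,0,255],
  [0,0,0,0,0,0,255],
  [0,0,0,0,0,0,255],
])

```text
clock: 5.17
position: [0.5609, -0.2422, 0.139]
tool_rot: [3.141, -0.0, 0.994]
force: [2.3, -4.1, 4.6]
grip_width: 0.0129
```

Run:
```python
from workcell import bot
from h import *
s=bot.observe();print({k:s[k].round(3) if hasattr(s[k],'round') else s[k] for k in('position','tool_rot','force','moment','qpos','grip_width')})
a=bot.grab_frame("wrist")["color"][:,:,::-1]
g=bot.grab_frame("top")["color"][:,:,::-1][130:270,330:440]
o=np.zeros((480,800,3),np.uint8);o[:,:520]=cv2.resize(a[180:420,150:410],(520,480));o[:356,520:]=cv2.resize(g,(280,356))
cv2.imwrite("pics/e.png",o)
```

```text
{'position': array([ 0.561, -0.242,  0.139]), 'tool_rot': array([ 3.141, -0.   ,  0.994]), 'force': array([ 2.268, -4.139,  4.614]), 'moment': array([-0.971, -0.688, -0.028]), 'qpos': array([ 0.503,  0.617, -0.281,  1.71 ,  0.217,  0.844, -0.451]), 'grip_width': 0.012883786823432528}
```

View pics/e.png

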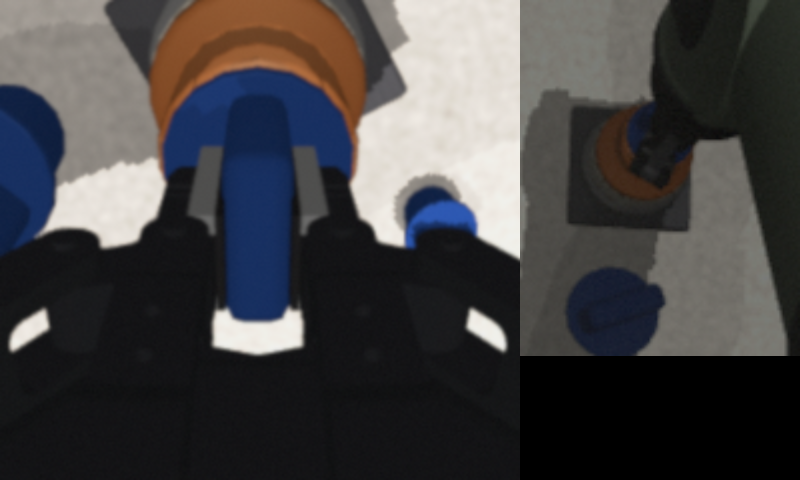

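The tab is still squarely between the pads and has turned with the tool by 61°, and the stopper is still seated. I'll lift it straight.

Request:
carry_out([
  [0,0,-2,0,0,0,255],
  [0,0,-3,0,0,0,255],
  [0,0,-4,0,0,0,255],
  [0,0,-5,0,0,0,255],
  [0,0,-5,0,0,0,255],
])

```text
clock: 5.68
position: [0.5601, -0.2413, 0.1578]
tool_rot: [-3.14, 0.0, 0.996]
force: [-0.2, -0.5, -1.0]
grip_width: 0.0129
```

Request:
carry_out([
  [0,0,-6,0,0,0,255],
  [0,0,-8,0,0,0,255],
  [0,0,-8,0,0,0,255],
  [0,0,-8,0,0,0,255],
  [0,0,-8,0,0,0,255],
])

```text
clock: 6.1
position: [0.5606, -0.2419, 0.1968]
tool_rot: [3.141, -0.0, 0.997]
force: [-0.4, 0.4, -0.9]
grip_width: 0.0128
```

Request:
carry_out([
  [0,0,-8,0,0,0,255],
  [0,0,-5,0,0,0,255],
  [0,0,0,0,0,0,255],
  [0,0,0,0,0,0,255],
])

```text
clock: 6.43
position: [0.5606, -0.2419, 0.209]
tool_rot: [3.141, -0.0, 0.997]
force: [-0.5, -0.5, -1.3]
grip_width: 0.0125
```

Run:
```python
from workcell import bot
from h import *
s=bot.observe();print({k:s[k].round(3) if hasattr(s[k],'round') else s[k] for k in('position','tool_rot','force','moment','qpos','grip_width')})
a=bot.grab_frame("wrist")["color"][:,:,::-1]
g=bot.grab_frame("scene")["color"][:,:,::-1][140:280,130:250]
o=np.zeros((480,800,3),np.uint8);o[:,:520]=cv2.resize(a[180:420,150:410],(520,480));o[:326,520:]=cv2.resize(g,(280,326))
cv2.imwrite("pics/f.png",o)
```

```text
{'position': array([ 0.561, -0.242,  0.209]), 'tool_rot': array([ 3.141, -0.   ,  0.997]), 'force': array([-0.527, -0.538, -1.281]), 'moment': array([ 0.027, -0.054, -0.002]), 'qpos': array([ 0.516,  0.535, -0.3  ,  1.652,  0.182,  0.982, -0.42 ]), 'grip_width': 0.012476213223922068}
```

View pics/f.png

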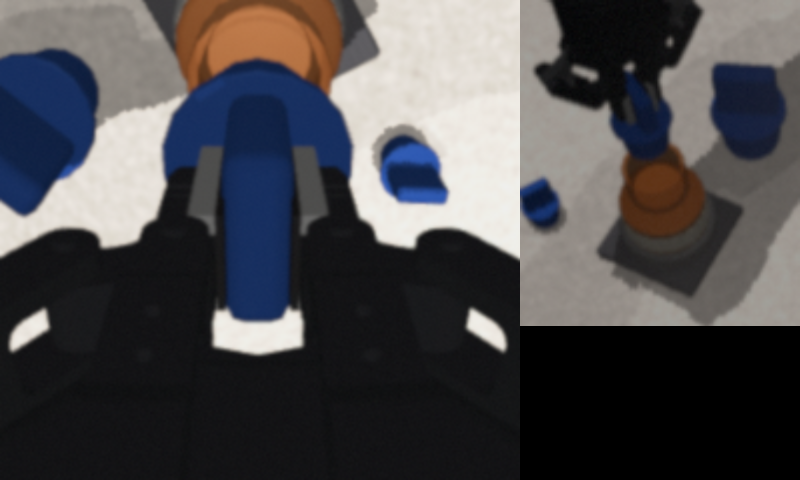

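The stopper is out, free and gripped upright, with its foot at about z 0.165, and the bottle stayed in place. Next I'll carry it to the tray.

Request:
carry_out([
  [10,-5.5,0,0,0,0,255],
  [18,-10,0,0,0,0,255],
  [22,-12.1,0,0,0,0,255],
  [22,-12.1,0,0,0,0,255],
  [22,-12.1,0,0,0,0,255],
])

```text
clock: 6.95
position: [0.5679, -0.1328, 0.2085]
tool_rot: [-3.141, -0.0, 0.997]
force: [0.3, 0.2, -0.6]
grip_width: 0.013
```

Request:
carry_out([
  [22,-12.1,0,0,0,0,255],
  [22,-12.1,0,0,0,0,255],
  [22,-12.1,0,0,0,0,255],
  [20,-11,0,0,0,0,255],
  [15,-8.3,0,0,0,0,255],
])

```text
clock: 7.37
position: [0.5759, -0.0166, 0.2085]
tool_rot: [-3.141, -0.0, 0.999]
force: [-0.3, 0.7, -0.9]
grip_width: 0.0128
```

Request:
carry_out([
  [10,-5.5,0,0,0,0,255],
  [0,0,10,0,0,0,255],
  [0,0,20,0,0,0,255],
  [0,0,20,0,0,0,255],
  [0,0,10,0,0,0,255],
])

```text
clock: 7.78
position: [0.5759, -0.0093, 0.1462]
tool_rot: [-3.14, 0.002, 0.996]
force: [-1.2, -0.5, -2.4]
grip_width: 0.0132
```

Run:
```python
from workcell import bot
from h import *
s=bot.observe();print({k:s[k].round(3) if hasattr(s[k],'round') else s[k] for k in('position','tool_rot','force','moment','qpos','grip_width')})
```

```text
{'position': array([ 0.576, -0.009,  0.146]), 'tool_rot': array([-3.14e+00,  2.00e-03,  9.96e-01]), 'force': array([-1.218, -0.542, -2.402]), 'moment': array([-0.042, -0.016, -0.002]), 'qpos': array([ 0.143,  0.565, -0.323,  1.795,  0.234,  0.822, -0.869]), 'grip_width': 0.013188818992475718}
```

Request:
carry_out([
  [0,0,20,0,0,0,255],
  [0,0,20,0,0,0,255],
  [0,0,20,0,0,0,255],
  [0,0,12,0,0,0,255],
  [0,0,8,0,0,0,255],
])

```text
clock: 8.2
position: [0.5765, -0.0089, 0.0673]
tool_rot: [-3.14, 0.001, 0.996]
force: [0.1, -0.6, -0.5]
grip_width: 0.0129
```

Request:
carry_out([
  [0,0,4,0,0,0,255],
  [0,0,2,0,0,0,255],
  [0,0,0,0,0,0,255],
  [0,0,0,0,0,0,255],
])

```text
clock: 8.53
position: [0.5776, -0.0084, 0.0635]
tool_rot: [3.141, -0.001, 0.997]
force: [0.2, -0.9, -0.7]
grip_width: 0.0129
```

Request:
carry_out([
  [0,0,4,0,0,0,255],
  [0,0,3,0,0,0,255],
  [0,0,2,0,0,0,255],
  [0,0,0,0,0,0,255],
  [0,0,0,0,0,0,255],
])

```text
clock: 8.95
position: [0.577, -0.0084, 0.0537]
tool_rot: [-3.141, 0.0, 0.997]
force: [-0.1, -0.7, -0.9]
grip_width: 0.0128
```

Request:
carry_out([
  [0,0,1,0,0,0,255],
  [0,0,1,0,0,0,255],
  [0,0,0,0,0,0,255],
  [0,0,0,0,0,0,255],
])

```text
clock: 9.28
position: [0.5771, -0.0084, 0.0518]
tool_rot: [-3.142, 0.0, 0.997]
force: [-0.7, -0.2, -0.7]
grip_width: 0.0129
```

Run:
```python
from workcell import bot
from h import *
s=bot.observe();print({k:s[k].round(4) if hasattr(s[k],'round') else s[k] for k in('position','tool_rot','force','grip_width')})
a=bot.grab_frame("wrist")["color"][:,:,::-1]
g=bot.grab_frame("scene")["color"][:,:,::-1][210:340,235:355]
o=np.zeros((480,800,3),np.uint8);o[:,:520]=cv2.resize(a[180:420,150:410],(520,480));o[:303,520:]=cv2.resize(g,(280,303))
cv2.imwrite("pics/g.png",o)
```

```text
{'position': array([ 0.5771, -0.0084,  0.0518]), 'tool_rot': array([-3.1415,  0.    ,  0.9967]), 'force': array([-0.6997, -0.1974, -0.6786]), 'grip_width': 0.012911794116251646}
```

View pics/g.png

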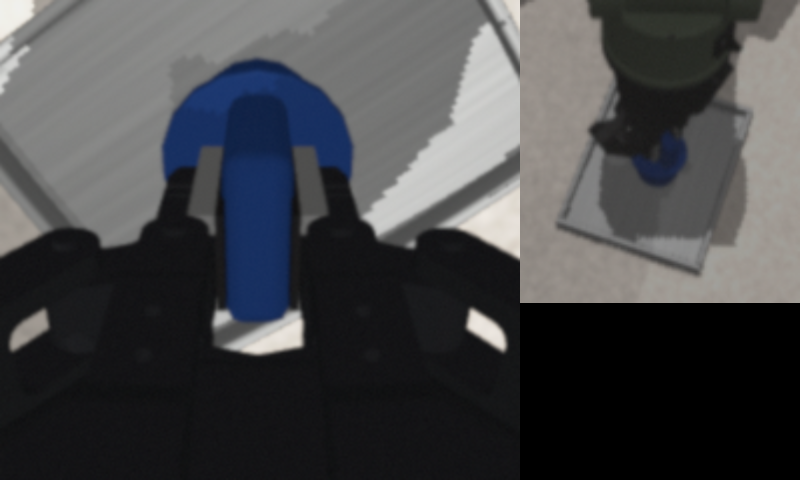

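The stopper hangs upright over the middle of the tray, about 1 mm above the floor, with no contact force yet. I'll creep down to contact.

Request:
carry_out([
  [0,0,0.8,0,0,0,255],
  [0,0,0,0,0,0,255],
  [0,0,0,0,0,0,255],
])

```text
clock: 9.63
position: [0.5772, -0.0084, 0.051]
tool_rot: [3.142, -0.0, 0.997]
force: [0.2, 0.4, 0.2]
grip_width: 0.0129
```

Request:
carry_out([
  [0,0,0.6,0,0,0,255],
  [0,0,0,0,0,0,255],
  [0,0,0,0,0,0,255],
])

```text
clock: 9.88
position: [0.5773, -0.0084, 0.051]
tool_rot: [3.141, -0.0, 0.997]
force: [-2.8, -0.2, 11.6]
grip_width: 0.0131
```

Request:
carry_out([
  [0,0,0,0,0,0,255],
  [0,0,0,0,0,0,205],
  [0,0,0,0,0,0,195],
  [0,0,0,0,0,0,185],
  [0,0,0,0,0,0,170],
], force=20)

```text
clock: 10.3
position: [0.5771, -0.0084, 0.0503]
tool_rot: [-3.141, 0.0, 0.997]
force: [0.5, -0.4, 0.7]
grip_width: 0.0289
```

Request:
carry_out([
  [0,0,0,0,0,0,140],
  [0,0,0,0,0,0,100],
  [0,0,0,0,0,0,80],
  [0,0,0,0,0,0,80],
  [0,0,0,0,0,0,80],
])

```text
clock: 10.72
position: [0.5771, -0.0084, 0.0504]
tool_rot: [-3.142, -0.0, 0.997]
force: [0.4, -0.5, -0.8]
grip_width: 0.0585
```

Request:
carry_out([
  [0,0,-4,0,0,0,80],
  [0,0,-10,0,0,0,80],
  [0,0,-15,0,0,0,80],
  [0,0,-25,0,0,0,80],
  [0,0,-25,0,0,0,80],
])

```text
clock: 11.13
position: [0.5767, -0.0083, 0.1308]
tool_rot: [-3.141, 0.0, 0.997]
force: [0.3, -0.0, -0.2]
grip_width: 0.0585
```

Request:
carry_out([
  [0,0,-25,0,0,0,80],
  [0,0,-25,0,0,0,80],
  [-15,0,-25,0,0,0,80],
  [-25,0,0,0,0,0,80],
  [-25,0,0,0,0,0,80],
])

```text
clock: 11.55
position: [0.5421, -0.0631, 0.2067]
tool_rot: [3.139, -0.002, 0.998]
force: [0.8, -0.9, -0.1]
grip_width: 0.0587
```

Request:
carry_out([
  [-30,0,0,0,0,0,80],
  [-30,0,0,0,0,0,80],
  [-25,0,0,0,0,0,80],
  [0,0,0,0,0,0,80],
  [0,0,0,0,0,0,80],
])

```text
clock: 11.97
position: [0.4953, -0.1354, 0.2054]
tool_rot: [3.141, -0.0, 0.994]
force: [0.0, 0.1, 0.2]
grip_width: 0.0588
```

Run:
```python
from workcell import bot
from h import *
s=bot.observe();print({k:s[k].round(4) if hasattr(s[k],'round') else s[k] for k in('clock','position','tool_rot','force','grip_width')})
f=bot.grab_frame("scene");w=bot.grab_frame("wrist")
W=cloud(f);c=f["color"].astype(int);m=(c[...,2]>c[...,0]*1.6)&(c[...,2]>c[...,1]*1.2)
V=wcloud(s,w);c=w["color"].astype(int);n=(c[...,2]>c[...,0]*1.6)&(c[...,2]>c[...,1]*1.2)
for nm,p in(("scene",W[m]),("wrist",V[n])):
    p=p[(abs(p[:,0]-.577)<.06)&(abs(p[:,1]+.008)<.06)]
    if len(p)<20: print(nm,len(p));continue
    zt=np.percentile(p[:,2],97);q=p[p[:,2]>zt-.005];r=p[(p[:,2]>.035)&(p[:,2]<.045)]
    print(nm,len(p),"top z",zt.round(4),rect(q),"flange",rect(r),np.median(r[:,2]))
o=np.zeros((420,800,3),np.uint8);o[:,:400]=cv2.resize(f["color"][:,:,::-1][120:350,130:350],(400,420));o[:300,400:]=cv2.resize(w["color"][:,:,::-1],(400,300))
cv2.imwrite("pics/i.png",o)
```

```text
{'clock': 11.9667, 'position': array([ 0.4953, -0.1354,  0.2054]), 'tool_rot': array([ 3.1406, -0.    ,  0.9943]), 'force': array([0.0027, 0.1071, 0.2267]), 'grip_width': 0.05879327922626297}
scene 423 top z 0.0858 (array([577.9,  -8.2]), array([37.8, 13.6]), 56.0) flange (array([578.5,  -7.9]), array([46.4, 44.6]), 21.0) 0.04192624632413977
wrist 2091 top z 0.0852 (array([575.2,  -9.8]), array([38.2, 13.1]), 56.9) flange (array([575. , -10.1]), array([46.4, 46.8]), 57.6) 0.04245813998534585
```

View pics/i.png

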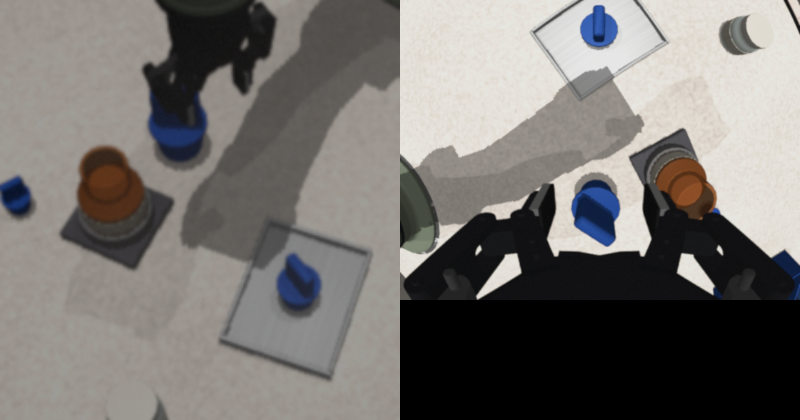

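The stopper stands upright in the middle of the tray: tab top is about 0.085 and flange top 0.042, where 0.084 and 0.042 are expected. Its bottle is open, and both decoys are standing. The gripper is clear at z 0.205, so I'm handing in.

```bash
python3 -c "
from workcell import bot
print(bot.job_done(), bot.observe()['clock'])"
```

```text
the job is handed in; nothing more can be done
the job is handed in; nothing more can be done
```

The blue stopper is out of its bottle and stands upright, tapered end down, near the centre of the drying tray. I gripped its tab, turned it 61° while it was seated, and lifted it straight by 70 mm, still turned. I then lowered it to the tray floor (11.6 N on contact), let go and backed the gripper clear. I handed the job in at about 12 s on the robot's clock.

**Final checks:**
- **Height:** the tab top read 0.085–0.086 m where 0.084 m is expected. The flange read 0.042 m, as expected.
- **Position:** the scene and wrist cameras put the stopper about 3 mm apart, at (0.578, -0.008) and (0.575, -0.010). That fits the 2 mm calibration tolerance, and both are within about 3 mm of the tray centre.
- **Forces:** the largest wrist force I read was about 12 N, against the 120 N limit. The readings come at the end of each move.
- **Other objects:** both look-alike stoppers were standing in the last picture. I never went near the green-stoppered bottle, but it was outside my last picture, so I did not check it again.

No check failed. `bot.job_done()` gave no verdict.

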